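# Transfer the lab bench feed through centre off

## Robot

A 6-joint arm with a two-finger parallel gripper is mounted at the origin on the work surface. World frame = base frame: x ahead of the robot, y to its left, z up, the work surface at z = 0. Lengths are in m, angles in rad, forces in N, time in s.
With the tool pointing down it reaches from about 0.3 to 0.875 m from the base axis. Payload 6.4 kg.
Tool frame: the origin (TCP) lies where the fingers leave the gripper's body, on its centre line; the fingertips stand 73 mm ahead of it and the grasp point (between the pads) lies 54 mm ahead of it; z points along the fingers, y is the line along which they close (so a half turn about z gives the same grasp; the last joint's range is limited). The gripper opens to 85 mm and grips with 20 to 120 N. Pads are 22 mm wide; open, the fingers measure 114 mm over their backs; the gripper's body (76 mm by 85 mm) begins 54 mm behind the grasp point. The pads swing forward as they close: fully open they stand 13 mm farther back than shut.
Start: joints at [1.084, 0.181, 1.607, -0, 1.354, -0.206], TCP at [0.159, 0.552, 0.304] pointing down, gripper open.
Joint ranges: [-2.99, 2.99], [-0.89, 2.07], [0.3, 2.58], [-1.14, 4.28], [0, 2.63], [-3.12, 3.12]. Speed limits (rad/s): [2.57, 2.57, 3.01, 3.14, 3.14, 3.14].

## Interface

Orientations are given as a unit quaternion [w, x, y, z].
In Python, from bench import ctrl gives the robot as it stands.
- The arm moves only by the tool carry_out, never from a script. Its argument "steps" is one flat list of numbers, 7 for each row, row after row: the shift along the tool's x, y, z in m, then the turn, a rotation vector about the tool's x, y, z in rad, then the opening, from 0 (shut) to 1 (fully open). In form: [dx, dy, dz, wx, wy, wz, claw, dx, dy, dz, wx, wy, wz, claw, ...]. A call has 1 to 20 rows; each row is the pose to reach, as a shift and turn from the pose commanded when the call began, along the tool's axes at that moment; what a row does not reach only later rows make up. A row lasts 1/10 s, in which the tool goes at most 50 mm and 8.59 degrees, less where a joint would pass 70% of its speed; a pose out of reach is approached as far as the arm can. A call with a gripper value outside its range is refused whole. The fingers move at their own pace and stop on an object; the grip force is fixed at half the most. Time passes only in rows, so rows that repeat a pose let the fingers close. It gives the time, the measured TCP pose, the force, the opening and the grip force at its end, in the units of the state.
- ctrl.get_obs(): the state, without advancing time (a new reading comes with each control period).
- ctrl.camera(name): name is "side" or "top"; returns the picture (420x560x3 uint8, red, green, blue); there is no depth.
- ctrl.camera_params(name): a dict with "vertical_fov" (degrees; the focal length in pixels is half the picture's height over the tangent of half this angle, whatever the lens; pixels are square), "cx", "cy" (the principal point, pixels), "k1" (the pictures are not rectified: a ray, as slopes to the right and down, at radius r is drawn at 1 + k1 r^2 times it, then the intrinsics apply), "cam_to_world" (4x4, takes a point from camera to world coordinates). Camera axes: x right, y down, z forward; pixel columns grow to the right and rows downward; lengths in m; the calibration is good to about 2 mm. A picture is of the moment at which its call begins. camera_params takes no time and is no camera call.
- ctrl.hand_in(): hands the job in; it is judged then, once.
The state is a dict: "time_s": time; "q": joint angles; "dq": joint speeds; "joint_efforts": joint torques, N m; "eef_pos": TCP position; "eef_rot": TCP orientation; "wrist_force": force on the tool from outside, world axes, zero at the start; "torque": the same for the moment, N m; "opening": opening from 0.0 (shut) to 1.0 (fully open); "grasp_force": force on a finger pad.
Only numpy, scipy, OpenCV 4.12 (cv2) and the standard library are available. Lean on these libraries where they do the work, as an engineer would, in place of code of your own. Each camera call takes 0.05 s, during which the arm holds its last target. There are 200 camera calls.

## Task

On the lab bench stand two alike changeover switches, one with a red lever and one with a blue lever. Transfer the red one to its other feed: move its lever from the side it leans to now to upright (centre off), keep it still there for two seconds, then push it fully over to the opposite side. Leave the blue lever as it is.

Things in the scene. Friction and masses are not known exactly. Their poses are not given: they have to be found in the camera images.
- red_lever (a joint): Angle of the red lever in rad: 0 is upright (centre off); it starts leaning to the white-marked side between -0.65 and -0.5; +0.65 is the stop on the yellow-marked side. The hinge is stiff by friction (about 4 N at the handle) and has no spring or click: the lever stays wherever it is left.
- red_lever_grip (a point): Middle of the red handle, a rounded upright block 18 mm thick along the swing, 26 mm wide along the hinge and 46 mm long, on a steel lever; 85 mm from the hinge, so 145 mm above the bench when the lever stands upright and 128 mm when it lies fully over. Its axes turn with the lever: z along the lever away from the hinge, y along the hinge.
- red_lever_hinge (a point): Middle of the red lever's hinge, 60 mm above the bench, on a fixed grey switch box 150 mm long (x), 100 mm wide (y) and 50 mm high that may stand at any yaw. The axes are the box's: y along the hinge, z up, x along the swing: positive joint angles lean the lever towards +x (yellow marks), negative ones towards -x (white marks). Two dark hinge cheeks, 34 mm along x, stand beside the lever up to 71 mm above the bench; above that only the lever.
- blue_lever_grip (a point): Middle of the blue handle, a rounded upright block 18 mm thick along the swing, 26 mm wide along the hinge and 46 mm long, on a steel lever; 85 mm from the hinge, so 145 mm above the bench when the lever stands upright and 128 mm when it lies fully over. Bystander: the other, otherwise identical switch, its box elsewhere on the bench at its own yaw.
Not all that is in view belongs to the job. What is shaped like the part that bears red_lever but orange is not meant.

How it is judged:
By the outcome, as a careful person would: the job done as asked, in the order asked, and still so for the second after the job is handed in, with the robot touching nothing.
It also fails if it takes over 38 s, if anything falls off the work surface, if the arm or the gripper's body presses on something with over 40 N, if the wrist force passes 120 N, or if a joint passes its speed limit or range.

## Working session

There is one attempt and no reset: what is moved stays moved. The work goes in short steps, Python scripts to look and compute and a tool call to move; the robot and the scene stay as the last step left them, time stands still between calls to the robot, and variables do not carry over. Pictures are saved under pics/ and viewed, at most 10 in all, crops included, and the job is handed in when it is done.

Besides the shell and the picture viewer there is one more tool, called after "Call:" as name(argument=value, ...) on one line, values as JSON. carry_out: Moves the arm, as the interface text tells. Its arguments: {"type":"object","properties":{"steps":{"type":"array"}},"required":["steps"]}

```bash
mkdir -p pics; cat > h.py <<'E'
import numpy as np, cv2
from bench import ctrl
from scipy.spatial.transform import Rotation as R
def ray(name,u,v):
    p=ctrl.camera_params(name); f=210/np.tan(np.radians(p["vertical_fov"])/2)
    K=np.array([[f,0,p["cx"]],[0,f,p["cy"]],[0,0,1]]); 
    d=np.array([(u-p["cx"])/f,(v-p["cy"])/f]); s=d.copy()
    for _ in range(30): s=d/(1+p["k1"]*(s@s))
    T=np.array(p["cam_to_world"]); return T[:3,3],T[:3,:3]@np.r_[s,1]
def onz(name,u,v,z):
    o,d=ray(name,u,v); return o+d*(z-o[2])/d[2]
def tri(us,ut):
    (a,d),(b,e)=ray("side",*us),ray("top",*ut)
    t=np.linalg.lstsq(np.c_[d,-e],b-a,rcond=None)[0]; p,q=a+t[0]*d,b+t[1]*e
    return (p+q)/2,np.linalg.norm(p-q)
E
python3 - <<'E'
from h import *
for n in("side","top"):
    i=ctrl.camera(n); cv2.imwrite(f"pics/{n}0.png",i[:,:,::-1])
    p=ctrl.camera_params(n); print(n,np.round(p["cam_to_world"],3).tolist(),p["vertical_fov"],p["k1"])
o=ctrl.get_obs(); print(o["time_s"],o["eef_pos"],o["eef_rot"],o["opening"])
E
```

```text
side [[0.846, -0.257, 0.467, 0.029], [-0.533, -0.406, 0.742, -0.618], [-0.001, -0.877, -0.481, 0.578], [0.0, 0.0, 0.0, 1.0]] 49.0302782285553 -0.11579766611799165
top [[0.015, -0.982, 0.186, 0.245], [-1.0, -0.017, -0.012, 0.096], [0.015, -0.186, -0.983, 1.323], [0.0, 0.0, 0.0, 1.0]] 45.573022307316435 -0.1509424184300801
0.1 [0.15915707 0.55215149 0.30311101] [-2.61414983e-04  1.39943023e-01  9.90159264e-01 -7.16535026e-04] 1.0016850413948049
```

View pics/side0.png

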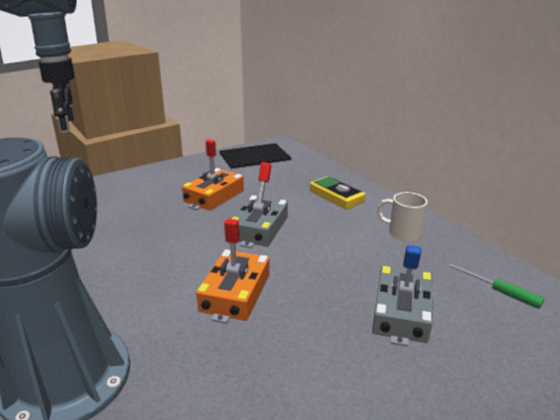

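View pics/top0.png

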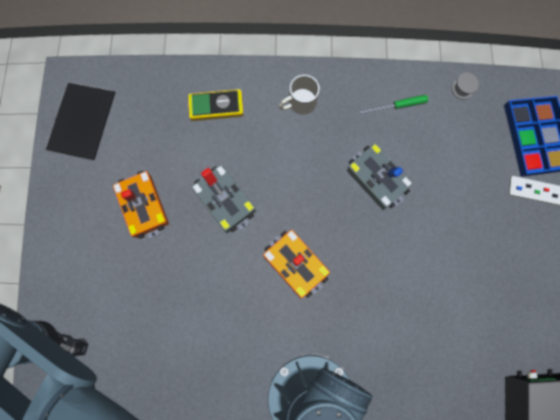

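Red handles: orange box at side (211,148)/top (127,193), grey box at side (264,172)/top (208,175), and orange box at side (232,230)/top (298,260). I choose the grey one: its lever leans to the white marks. Next I check it in a crop and measure it.

```bash
python3 - <<'E'
from h import *
a=cv2.imread("pics/top0.png")[145:245,175:275]; b=cv2.imread("pics/side0.png")[150:250,215:315]
cv2.imwrite("pics/crop0.png",np.hstack([cv2.resize(x,(400,400),interpolation=cv2.INTER_CUBIC) for x in(a,b)]))
def blobs(f,x0,y0,s=100):
    h=cv2.cvtColor(cv2.imread(f),cv2.COLOR_BGR2HSV)[y0:y0+s,x0:x0+s]
    M={"yellow":cv2.inRange(h,(22,110,110),(38,255,255)),"white":cv2.inRange(h,(0,0,185),(180,50,255)),"red":cv2.inRange(h,(0,150,90),(6,255,255))|cv2.inRange(h,(172,150,90),(180,255,255))}
    for k,m in M.items():
        n,_,st,c=cv2.connectedComponentsWithStats(m)
        for j in range(1,n):
            if st[j,4]>8:
                u,v=c[j]+[x0,y0]; print(f,k,st[j,4],np.round([u,v],1),st[j,:4]+[x0,y0,0,0],np.round(onz(f[5:-5],u,v,.05 if k!="red" else .133),3))
blobs("pics/top0.png",185,150,85); blobs("pics/side0.png",225,155,90)
E
```

```text
pics/top0.png yellow 48 [248.5 205.6] [245 202   8   9] [0.49  0.167 0.05 ]
pics/top0.png yellow 47 [224.4 223.9] [221 220   8   9] [0.441 0.228 0.05 ]
pics/top0.png white 41 [220.8 170.3] [217 167   8   8] [0.583 0.243 0.05 ]
pics/top0.png white 43 [197.  188.1] [194 184   7   9] [0.534 0.303 0.05 ]
pics/top0.png red 137 [208.5 176.2] [202 169  14  16] [0.546 0.263 0.133]
pics/side0.png yellow 41 [312.6 185.9] [311 181   4  11] [0.703 0.277 0.05 ]
pics/side0.png yellow 12 [235.5 217.8] [233 217   6   3] [0.447 0.232 0.05 ]
pics/side0.png yellow 32 [265.5 224.7] [262 222   8   6] [0.49  0.167 0.05 ]
pics/side0.png white 18 [237.3 175.4] [235 174   6   4] [0.565 0.447 0.05 ]
pics/side0.png white 25 [252.8 197. ] [250 195   7   5] [0.535 0.305 0.05 ]
pics/side0.png white 25 [282.1 201.5] [279 200   7   4] [0.584 0.244 0.05 ]
pics/side0.png red 185 [264.4 171. ] [259 162  12  20] [0.548 0.267 0.133]
pics/side0.png red 292 [231.6 230.3] [225 219  14  24] [0.352 0.06  0.133]
```

View pics/crop0.png

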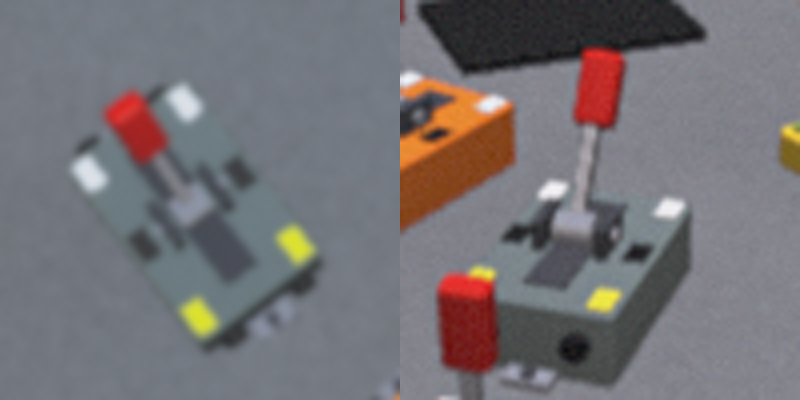

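The crop confirms a grey box with a red handle leaning to the white marks, and both views agree within about 2 mm. I'll grip the handle across the hinge direction with the tool vertical and carry it along the arc.

```bash
cat >> h.py <<'E'
C=np.array([.512,.235,.06]); U=np.array([-.776,-.630,0]); Y=np.array([-.630,.776,0])
def pt(a,dz=0): return C+.085*(np.sin(a)*U+np.cos(a)*np.array([0,0,1]))+[0,0,.054+dz]
def rel(p):
    o=ctrl.get_obs(); q=o["eef_rot"]; r=R.from_quat(np.r_[q[1:],q[0]])
    z=np.array([0,0,-1]); T=R.from_matrix(np.c_[np.cross(Y,z),Y,z])
    return np.round(r.inv().apply(p-o["eef_pos"]),4),np.round((r.inv()*T).as_rotvec(),4)
E
python3 - <<'E'
from h import *
a,r=tri((264.4,171),(208.5,176.2)); v=a-C; print(a,r,"angle",np.arctan2(v@U,v[2]),np.linalg.norm(v),"lateral",v@Y)
for x in[.08]: print(rel(pt(-.55,x)))
E
```

```text
[0.54533464 0.26269008 0.13526866] 0.00024351489459232802 angle -0.5221632100174037 0.0868522318757485 lateral 0.000486679295787773
(array([-0.4523, -0.1704,  0.0368]), array([-0.0012, -0.001 , -0.9627]))
```

Call:
carry_out(steps=[-0.04,-0.015,0.003,0,0,-0.08,1,-0.08,-0.03,0.006,0,0,-0.16,1,-0.12,-0.045,0.009,0,0,-0.24,1,-0.16,-0.06,0.012,0,0,-0.33,1,-0.2,-0.075,0.015,0,0,-0.42,1,-0.24,-0.09,0.018,0,0,-0.51,1,-0.28,-0.105,0.022,0,0,-0.6,1,-0.32,-0.12,0.026,0,0,-0.69,1,-0.36,-0.135,0.03,0,0,-0.77,1,-0.4,-0.15,0.034,0,0,-0.85,1,-0.43,-0.162,0.037,0,0,-0.92,1,-0.452,-0.17,0.037,0,0,-0.963,1,-0.452,-0.17,0.037,0,0,-0.963,1,-0.452,-0.17,0.037,0,0,-0.963,1,-0.452,-0.17,0.037,0,0,-0.963,1])

```text
time_s: 1.6
eef_pos: [0.5456, 0.2645, 0.2666]
eef_rot: [-0.0, -0.335, 0.942, 0.0]
wrist_force: [0.4, 0.2, -0.5]
opening: 1.003
grasp_force: 0.0
```

```bash
python3 - <<'E'
from h import *
i=ctrl.camera("side"); j=ctrl.camera("top")
cv2.imwrite("pics/c1.png",np.hstack([cv2.resize(x,(400,400),interpolation=cv2.INTER_CUBIC) for x in(i[90:250,185:345,::-1],j[110:270,130:290,::-1])]))
print(ctrl.get_obs()["time_s"],rel(pt(-.52,.0)))
E
```

```text
1.7 (array([ 0.0026, -0.0019,  0.0791]), array([ 0.0003, -0.0002,  0.0014]))
```

View pics/c1.png

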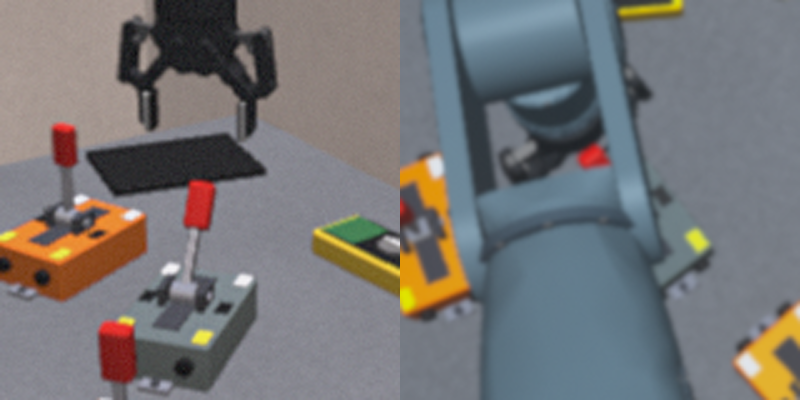

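The open fingers straddle the red handle (crop 200,205), centred above it. I'll descend and close.

Call:
carry_out(steps=[0.002,-0.002,0.02,0,0,0,1,0.002,-0.002,0.04,0,0,0,1,0.002,-0.002,0.06,0,0,0,1,0.002,-0.002,0.074,0,0,0,1,0.002,-0.002,0.077,0,0,0,1,0.002,-0.002,0.077,0,0,0,1,0.002,-0.002,0.077,0,0,0,0.5,0.002,-0.002,0.077,0,0,0,0.3,0.002,-0.002,0.077,0,0,0,0,0.002,-0.002,0.077,0,0,0,0,0.002,-0.002,0.077,0,0,0,0,0.002,-0.002,0.077,0,0,0,0,0.002,-0.002,0.077,0,0,0,0,0.002,-0.002,0.077,0,0,0,0])

```text
time_s: 3.1
eef_pos: [0.5457, 0.2626, 0.1908]
eef_rot: [0.0, -0.335, 0.942, 0.001]
wrist_force: [-4.2, 5.1, 4.0]
opening: 0.293
grasp_force: 59.8
```

```bash
python3 - <<'E'
from h import *
o=ctrl.get_obs(); print(o["opening"],o["grasp_force"],o["wrist_force"])
for a in(-.52,-.4,-.2,0,.2,.4,.6,.65,.7): print(a,rel(pt(a))[0])
i=ctrl.camera("side"); cv2.imwrite("pics/c2.png",cv2.resize(i[130:250,205:325,::-1],(480,480),interpolation=cv2.INTER_CUBIC))
E
```

```text
0.29333408725355564 59.76312339305878 [-4.17589647  5.07190572  4.04798201]
-0.52 [ 0.0014 -0.0001  0.003 ]
-0.4 [ 0.0105 -0.0001 -0.0015]
-0.2 [ 0.0267 -0.0001 -0.0065]
0 [ 0.0436 -0.0001 -0.0083]
0.2 [ 0.0604 -0.0001 -0.0066]
0.4 [ 0.0766 -0.0001 -0.0016]
0.6 [ 0.0915 -0.0001  0.0065]
0.65 [ 0.095  -0.0001  0.009 ]
0.7 [ 0.0983 -0.0001  0.0117]
```

View pics/c2.png

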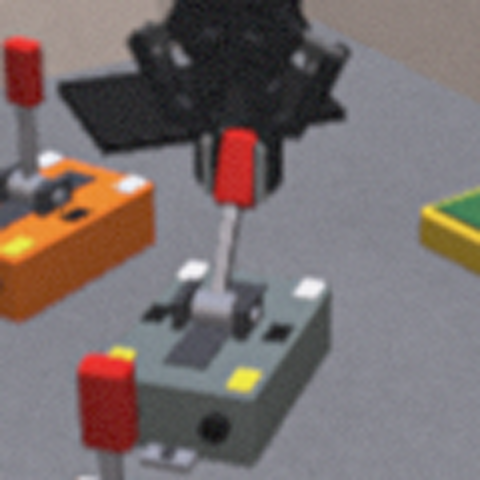

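Firm grip on the red handle. Now I move it along the arc to upright.

Call:
carry_out(steps=[0.004,0,0.001,0,0,0,0,0.008,0,0,0,0,0,0,0.012,0,-0.002,0,0,0,0,0.017,0,-0.0035,0,0,0,0,0.022,0,-0.005,0,0,0,0,0.027,0,-0.0065,0,0,0,0,0.032,0,-0.0075,0,0,0,0,0.037,0,-0.008,0,0,0,0,0.041,0,-0.0085,0,0,0,0,0.0435,0,-0.0085,0,0,0,0,0.0435,0,-0.0085,0,0,0,0,0.0435,0,-0.0085,0,0,0,0])

```text
time_s: 4.35
eef_pos: [0.5134, 0.2364, 0.1999]
eef_rot: [0.003, -0.335, 0.942, 0.002]
wrist_force: [-0.3, 12.1, 1.7]
opening: 0.295
grasp_force: 59.5
```

```bash
python3 - <<'E'
from h import *
o=ctrl.get_obs(); print(o["opening"],o["grasp_force"],o["wrist_force"],rel(pt(0)),rel(pt(.65)))
i=ctrl.camera("side")[:,:,::-1]; cv2.imwrite("pics/c3.png",cv2.resize(i[130:250,205:325],(600,600),interpolation=cv2.INTER_CUBIC))
# expected pixel of upright lever axis at several heights
p=ctrl.camera_params("side"); T=np.linalg.inv(p["cam_to_world"]); f=210/np.tan(np.radians(p["vertical_fov"])/2)
for a in(-.1,0,.1):
  for L in(.02,.055,.085,.108):
    c=T@np.r_[C+L*(np.sin(a)*U+np.cos(a)*np.array([0,0,1])),1]; s=c[:2]/c[2]; s=s*(1+p["k1"]*(s@s)); print(a,L,np.round(([f*s[0]+p["cx"]-205,f*s[1]+p["cy"]-130]*np.array(5)),0))
E
```

```text
0.2950611876309921 59.48204755783081 [-0.33637853 12.14915236  1.74970391] (array([ 0.002 , -0.0002,  0.0009]), array([0.0017, 0.0071, 0.0007])) (array([ 0.0535, -0.0002,  0.0179]), array([0.0017, 0.0071, 0.0007]))
-0.1 0.02 [270. 344.]
-0.1 0.055 [271. 275.]
-0.1 0.085 [272. 215.]
-0.1 0.108 [273. 168.]
0 0.02 [269. 346.]
0 0.055 [267. 280.]
0 0.085 [266. 221.]
0 0.108 [265. 175.]
0.1 0.02 [267. 348.]
0.1 0.055 [263. 285.]
0.1 0.085 [259. 229.]
0.1 0.108 [256. 185.]
```

View pics/c3.png

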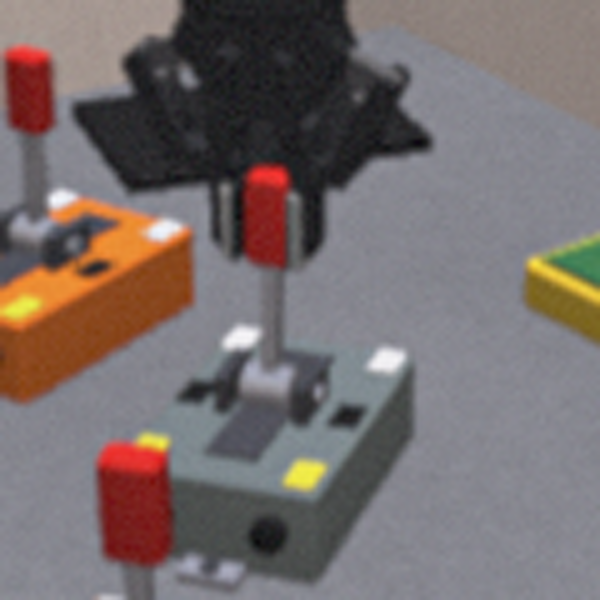

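The handle centre is at about (267,217) in the crop, against (266,221) expected for upright. That is about 0.025 rad short, matching the tool being 2 mm short. I'll add 2 mm and then hold still for well over 2 s.

Call:
carry_out(steps=[0.001,0,0,0,0,0,0,0.0025,0,0,0,0,0,0,0.0025,0,0,0,0,0,0,0.0025,0,0,0,0,0,0,0.0025,0,0,0,0,0,0,0.0025,0,0,0,0,0,0,0.0025,0,0,0,0,0,0,0.0025,0,0,0,0,0,0,0.0025,0,0,0,0,0,0,0.0025,0,0,0,0,0,0])

```text
time_s: 5.4
eef_pos: [0.5117, 0.235, 0.2]
eef_rot: [0.003, -0.335, 0.942, 0.002]
wrist_force: [0.8, 12.8, 0.7]
opening: 0.298
grasp_force: 59.4
```

```bash
python3 - <<'E'
from h import *
o=ctrl.get_obs(); print(o["wrist_force"],rel(pt(0)))
i=ctrl.camera("side"); h=cv2.cvtColor(i[130:185,245:275],cv2.COLOR_RGB2HSV)
m=cv2.inRange(h,(0,150,70),(6,255,255))|cv2.inRange(h,(172,150,70),(180,255,255)); x,y,w,g=cv2.boundingRect(m)
print((np.array([x+w/2+40,y+g/2])*5),w,g, [np.mean(np.nonzero(m)[1])*5+200,np.mean(np.nonzero(m)[0])*5])
E
```

```text
[ 0.75221208 12.77862759  0.69521475] (array([-0.0002, -0.0002,  0.001 ]), array([0.0018, 0.008 , 0.0003]))
[267.5 215. ] 9 20 [np.float64(262.64900662251654), np.float64(210.36423841059602)]
```

```bash
python3 - <<'E'
from h import *
i1=ctrl.camera("side"); i0=cv2.imread("pics/side0.png")[:,:,::-1]
def cen(i):
    k=i[130:195,245:280].astype(float); w=np.clip(k[...,0]-np.maximum(k[...,1],k[...,2])-25,0,90)
    m=cv2.moments(w); return np.round([m["m10"]/m["m00"]+245,m["m01"]/m["m00"]+130],2)
print("meas",cen(i0),cen(i1))
p=ctrl.camera_params("side"); T=np.linalg.inv(p["cam_to_world"]); f=210/np.tan(np.radians(p["vertical_fov"])/2)
def proj(P):
    c=T@np.r_[P,1]; s=c[:2]/c[2]; s=s*(1+p["k1"]*(s@s)); return f*s+[p["cx"],p["cy"]]
Z=np.array([0,0,1])
for a in(-.65,-.55,-.5,-.1,-.05,0,.05):
    z=np.sin(a)*U+np.cos(a)*Z; x=np.cos(a)*U-np.sin(a)*Z
    h=cv2.convexHull(np.float32([proj(C+.085*z+i*.009*x+j*.013*Y+k*.023*z) for i in(-1,1) for j in(-1,1) for k in(-1,1)]))
    m=cv2.moments(h); print(a,np.round([m["m10"]/m["m00"],m["m01"]/m["m00"]],2))
for P in([.490,.167],[.583,.243],[.534,.303]): print(proj(np.r_[P,.05]))
E
```

```text
meas [264.27 171.09] [257.5  171.89]
-0.65 [265.81 172.6 ]
-0.55 [264.79 171.86]
-0.5 [264.26 171.61]
-0.1 [259.42 172.97]
-0.05 [258.78 173.53]
0 [258.12 174.17]
0.05 [257.47 174.91]
[265.62406981 224.66676599]
[281.91643757 201.78121444]
[253.02601851 197.38369996]
```

Geometry and image both suggest the lever is still about 0.03 rad short of upright. I'll nudge it 2.5 mm, then hold for more than 2 s.

Call:
carry_out(steps=[0.001,0,0,0,0,0,0,0.0025,0,0,0,0,0,0,0.0025,0,0,0,0,0,0,0.0025,0,0,0,0,0,0,0.0025,0,0,0,0,0,0,0.0025,0,0,0,0,0,0,0.0025,0,0,0,0,0,0,0.0025,0,0,0,0,0,0,0.0025,0,0,0,0,0,0,0.0025,0,0,0,0,0,0,0.0025,0,0,0,0,0,0,0.0025,0,0,0,0,0,0,0.0025,0,0,0,0,0,0,0.0025,0,0,0,0,0,0,0.0025,0,0,0,0,0,0,0.0025,0,0,0,0,0,0,0.0025,0,0,0,0,0,0,0.0025,0,0,0,0,0,0,0.0025,0,0,0,0,0,0,0.0025,0,0,0,0,0,0])

```text
time_s: 7.5
eef_pos: [0.5097, 0.2334, 0.1999]
eef_rot: [0.003, -0.335, 0.942, 0.002]
wrist_force: [1.4, 11.9, 0.1]
opening: 0.295
grasp_force: 59.2
```

Call:
carry_out(steps=[0,0,0,0,0,0,0,0,0,0,0,0,0,0,0,0,0,0,0,0,0,0,0,0,0,0,0,0,0,0,0,0,0,0,0,0,0,0,0,0,0,0,0,0,0,0,0,0,0,0,0,0,0,0,0,0])

```text
time_s: 8.3
eef_pos: [0.5097, 0.2334, 0.1999]
eef_rot: [0.003, -0.335, 0.942, 0.002]
wrist_force: [1.1, 12.3, -0.2]
opening: 0.294
grasp_force: 59.2
```

```bash
python3 - <<'E'
from h import *
o=ctrl.get_obs(); print(o["wrist_force"])
for a in(0,.2,.4,.6,.65,.7,.75): print(a,rel(pt(a))[0])
E
```

```text
[ 1.13393821 12.34614076 -0.17701181]
0 [-0.0028 -0.0002  0.0009]
0.2 [ 0.0141 -0.0002  0.0025]
0.4 [ 0.0303 -0.0002  0.0073]
0.6 [ 0.0453 -0.0002  0.0154]
0.65 [ 0.0487 -0.0002  0.0178]
0.7 [ 0.0521 -0.0002  0.0205]
0.75 [ 0.0553 -0.0002  0.0233]
```

Call:
carry_out(steps=[0.005,0,0.001,0,0,0,0,0.01,0,0.001,0,0,0,0,0.015,0,0.002,0,0,0,0,0.02,0,0.004,0,0,0,0,0.025,0,0.005,0,0,0,0,0.03,0,0.007,0,0,0,0,0.035,0,0.01,0,0,0,0,0.04,0,0.012,0,0,0,0,0.045,0,0.015,0,0,0,0,0.049,0,0.018,0,0,0,0,0.051,0,0.019,0,0,0,0,0.051,0,0.019,0,0,0,0])

```text
time_s: 9.5
eef_pos: [0.4696, 0.2008, 0.1809]
eef_rot: [0.002, -0.334, 0.942, 0.002]
wrist_force: [-1.7, 12.6, 3.6]
opening: 0.288
grasp_force: 58.5
```

Call:
carry_out(steps=[0.001,0,0.001,0,0,0,0,0.003,0,0.002,0,0,0,0,0.003,0,0.002,0,0,0,0])

```text
time_s: 9.8
eef_pos: [0.4674, 0.199, 0.1788]
eef_rot: [0.003, -0.334, 0.942, 0.002]
wrist_force: [-0.8, 12.0, 2.5]
opening: 0.294
grasp_force: 58.8
```

Call:
carry_out(steps=[0.001,0,0.001,0,0,0,0,0.003,0,0.002,0,0,0,0,0.003,0,0.002,0,0,0,0])

```text
time_s: 10.1
eef_pos: [0.4651, 0.1972, 0.1766]
eef_rot: [0.003, -0.334, 0.942, 0.002]
wrist_force: [1.0, 13.2, 1.0]
opening: 0.292
grasp_force: 58.6
```

Call:
carry_out(steps=[0.001,0,0.001,0,0,0,0,0.003,0,0.002,0,0,0,0,0.003,0,0.002,0,0,0,0])

```text
time_s: 10.4
eef_pos: [0.4629, 0.1954, 0.1744]
eef_rot: [0.003, -0.334, 0.942, 0.002]
wrist_force: [1.2, 15.4, -1.5]
opening: 0.292
grasp_force: 59.0
```

```bash
python3 - <<'E'
from h import *
i=ctrl.camera("side")[:,:,::-1]; cv2.imwrite("pics/c4.png",cv2.resize(i[130:250,205:325],(600,600),interpolation=cv2.INTER_CUBIC))
p=ctrl.camera_params("side"); T=np.linalg.inv(p["cam_to_world"]); f=210/np.tan(np.radians(p["vertical_fov"])/2)
for a in(.45,.55,.65):
  for L in(.055,.085,.108):
    c=T@np.r_[C+L*(np.sin(a)*U+np.cos(a)*np.array([0,0,1])),1]; s=c[:2]/c[2]; s=s*(1+p["k1"]*(s@s)); print(a,L,np.round(([f*s[0]+p["cx"]-205,f*s[1]+p["cy"]-130]*np.array(5)),0))
E
```

```text
0.45 0.055 [249. 311.]
0.45 0.085 [237. 270.]
0.45 0.108 [228. 237.]
0.55 0.055 [245. 321.]
0.55 0.085 [231. 285.]
0.55 0.108 [220. 256.]
0.65 0.055 [242. 331.]
0.65 0.085 [226. 301.]
0.65 0.108 [213. 276.]
```

View pics/c4.png

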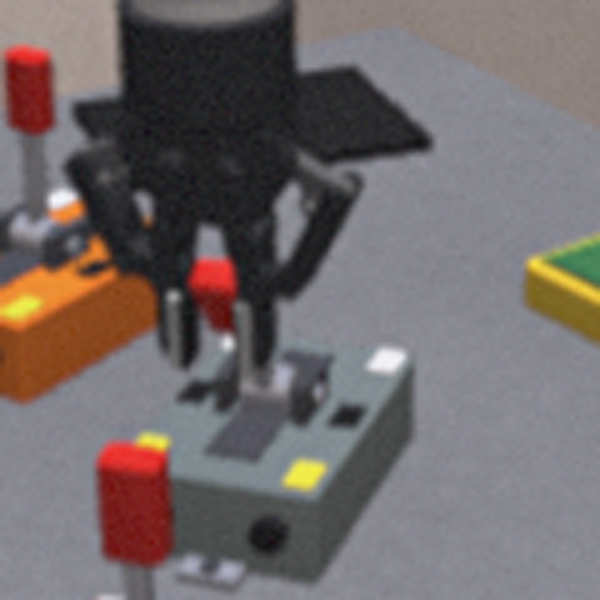

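Call:
carry_out(steps=[0.001,0,0,0,0,0,0,0.003,0,0.001,0,0,0,0,0.003,0,0.001,0,0,0,0,0.003,0,0.001,0,0,0,0])

```text
time_s: 10.85
eef_pos: [0.4612, 0.194, 0.173]
eef_rot: [0.004, -0.334, 0.942, 0.002]
wrist_force: [6.2, 18.9, -8.6]
opening: 0.292
grasp_force: 59.5
```

Call:
carry_out(steps=[0,0,0,0,0,0,0.3,0,0,0,0,0,0,0.7,0,0,0,0,0,0,1,0,0,0,0,0,0,1,0,0,0,0,0,0,1,0,0,0,0,0,0,1,0,0,-0.03,0,0,0,1,0,0,-0.06,0,0,0,1,0,0,-0.09,0,0,0,1,0,0,-0.12,0,0,0,1,0,0,-0.12,0,0,0,1,0,0,-0.12,0,0,0,1])

```text
time_s: 12.05
eef_pos: [0.4599, 0.1907, 0.2929]
eef_rot: [0.001, -0.334, 0.942, -0.0]
wrist_force: [-1.3, -0.5, 0.6]
opening: 1.0
grasp_force: 0.0
```

```bash
python3 - <<'E'
from h import *
i=ctrl.camera("side"); j=ctrl.camera("top")
cv2.imwrite("pics/c5.png",np.hstack([cv2.resize(x,(400,400),interpolation=cv2.INTER_CUBIC) for x in(i[150:250,215:315,::-1],j[145:245,175:275,::-1])]))
k=i[150:212,225:285].astype(float); w=np.clip(k[...,0]-np.maximum(k[...,1],k[...,2])-25,0,90); w[(k[...,1]>1.6*k[...,2]+15)]=0
n,l,st,c=cv2.connectedComponentsWithStats((w>20).astype(np.uint8))
for q in range(1,n): print(st[q],c[q]+[225,150])
p=ctrl.camera_params("side"); T=np.linalg.inv(p["cam_to_world"]); f=210/np.tan(np.radians(p["vertical_fov"])/2)
def proj(P):
    c=T@np.r_[P,1]; s=c[:2]/c[2]; s=s*(1+p["k1"]*(s@s)); return f*s+[p["cx"],p["cy"]]
Z=np.array([0,0,1])
for a in(.5,.55,.6,.65):
    z=np.sin(a)*U+np.cos(a)*Z; x=np.cos(a)*U-np.sin(a)*Z
    h=cv2.convexHull(np.float32([proj(C+.085*z+i*.009*x+j*.013*Y+k*.023*z) for i in(-1,1) for j in(-1,1) for k in(-1,1)]))
    m=cv2.moments(h); print(a,np.round([m["m10"]/m["m00"],m["m01"]/m["m00"]],2),cv2.boundingRect(h))
print(ctrl.get_obs()["wrist_force"],ctrl.get_obs()["eef_pos"])
E
```

```text
[ 0 20 18  9 27] [234.14814815 174.55555556]
[ 0 23  2  1  2] [225.5 173. ]
[ 0 24  4  3  4] [226.5  175.25]
[17 28  1  4  4] [242.  179.5]
[15 31  1  1  1] [240. 181.]
[ 1 32  1  1  1] [226. 182.]
[  0  33  33  19 192] [247.49479167 190.23958333]
[ 0 34  1  1  1] [225. 184.]
[10 41  1  1  1] [235. 191.]
0.5 [251.75 185.24] (243, 175, 18, 21)
0.55 [251.17 186.76] (242, 177, 18, 20)
0.6 [250.6  188.33] (241, 178, 19, 20)
0.65 [250.06 189.97] (240, 180, 20, 20)
[-0.02927957  0.51776485  0.43749781] [0.45903113 0.19059168 0.29113844]
```

View pics/c5.png

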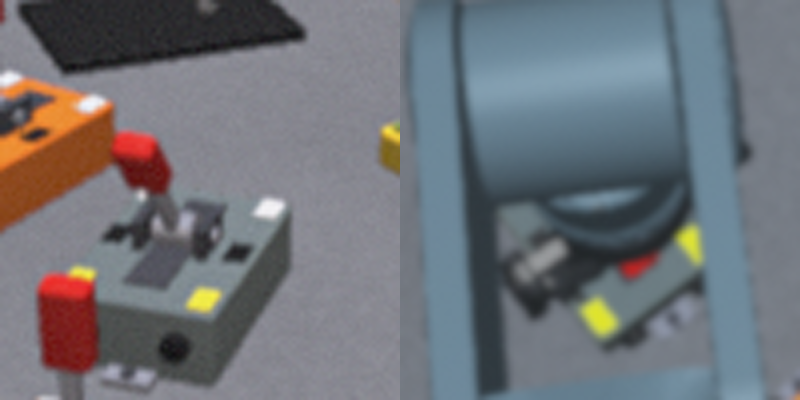

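The lever lies at the yellow-side stop: the handle spans rows 183–199 in the side view, against a predicted 180–200 for 0.65 rad. Contact force also rose at the end of the push. The gripper is clear, so I'm handing in.

```bash
python3 -c "
from bench import ctrl
print(ctrl.hand_in())"
```

```text
the job is handed in; nothing more can be done
None
```

The job is handed in, with no verdict returned: I moved the red lever to upright, kept it still for over 2 s, then pushed it to the yellow-side stop (about 0.65 rad by the camera), and never went near the blue lever.

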